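Seat the tube head in the mixer's spindle taper

TASK

Take the blue tube head out of its grey stand and lower its tapered shank into the mixer's spindle, turning it until the slot under it drops over the two orange drive dogs. Let go of it, then press down firmly from above on the top of its knob with the fingertips until it is fully home on the spindle, and leave it there. Leave the other things on the bench where they are.

Things in the scene. Friction and masses are not known exactly. Their poses are not given: they have to be found in the camera images.
- head: Loose mixer head, 0.42 kg: steel tapered shank below, blue disc 110 mm across (z 12 to 26 mm), white knob on top. Origin on its axis at the underside of its steel flange, the face that seats; z up. Flange 53 mm across, z 0 to 12 mm. A drive slot 12 mm wide, 12 mm deep crosses the flange's underside along x, hub excepted; a half turn makes no difference. Orange stripes on disc and knob mark it.
- knob_top (a point): Centre of the flat top of the head's knob, 72 mm above the head's origin, axes as the head's. The knob is an upright bar 40 mm long along x and 20 mm thick along y, rising 46 mm above the blue disc: grip it across its thickness, fingers closing along the head's y.
- shank_tip (a point): Lower end of the head's shank, on its axis, 45 mm below the head's origin. The shank is 26 mm across at the flange and tapers to 18 mm near the tip; the nose is 13 mm across.
- stand: Grey round parking stand, fixed: a tube 72 mm outside, 52 mm bore, rim 60 mm above the bench, on a foot 100 mm across. The head stands in it at the start, flange on the rim, at any yaw. Origin under its centre on the bench.
- mixer: Fixed white tube mixer, 170 mm (x) by 150 mm (y), top 80 mm above the bench, a steel spindle 62 mm across standing up out of it to 105 mm. Origin on the bench under the spindle axis, z up; its front with the blue control panel faces its -x. The spindle turns only stiffly (0.6 N m), so it stays put while the head is turned on the dogs under a light push (5 N).
- seat (a point): Centre of the spindle's seat face, 105 mm above the bench, axes as the mixer's; the head's origin is here when home. Two orange dogs stand 10 mm up from the face either side of the bore, 8 mm wide, 17 to 27 mm from the axis. The line through them lies within 0.6 rad of the mixer's x, unmeasured: look or feel. Slot off the dogs, the head stops 10 mm short of home; on them it drops further.
- bore (a point): Bottom of the spindle's bore, on its axis, 50 mm below the seat face. The bore is 28 mm across at the mouth and narrows like the shank with 1 mm room all round. A grip bush in it stops the head about 4 mm short of home: 11 N of dry friction, more than the head's weight. Press with about 15 N (at most 25 N) to slide the last 4 mm; it does not spring back.
- tuberack: Clear rack of ten capped blood tubes, 50 x 110 mm, 86 mm high. Bystander. Origin under its centre.
- reagent: Amber bottle with blue cap, 60 mm across, 120 mm high. Bystander. Origin under its centre.
- marker: White marker pen with black cap, lying, 115 mm long, 14 mm thick. Bystander. Origin under its middle.
- dish: Steel instrument dish, 150 x 90 mm, 28 mm high. Bystander. Origin under its centre.
- jar: Clear jar with red lid, 60 mm across, 75 mm high. Bystander. Origin under its centre.
Things that resemble listed ones, but are neither listed nor needed, are in the scene too. Of the things like the head, leave any that is red; of the rest the larger one is meant. Several things look just like the stand: the one meant starts farthest to the robot's right.

How it is judged:
By the outcome, as a careful person would: the job done as asked, in the order asked, and still so for the second after the job is handed in, with the robot touching nothing.
It also fails if it takes over 67 s, if anything falls off the work surface, if the arm or the gripper's body presses on something with over 40 N, if the wrist force passes 120 N, or if a joint passes its speed limit or range.

ROBOT

A 7-joint arm with a two-finger parallel gripper is mounted at the origin on the work surface. World frame = base frame: x ahead of the robot, y to its left, z up, the work surface at z = 0. Lengths are in m, angles in rad, forces in N, time in s.
With the tool pointing down it reaches from about 0.425 to 0.925 m from the base axis. Payload 6.8 kg.
Tool frame: the origin (TCP) lies at the very end of the fingers, on their centre line; the grasp point (between the pads) lies 19 mm behind it (hold_point_z is the distance from the TCP to the grasp point, in m); z points along the fingers, y is the direction in which the jaws open and shut (so a half turn about z gives the same grasp; the last joint's range is limited). The gripper opens to 85 mm and grips with 20 to 120 N. Pads are 22 mm wide; open, the fingers measure 114 mm over their backs; the gripper's body (76 mm by 85 mm) begins 54 mm behind the grasp point. The pads swing forward as they close: fully open they stand 13 mm farther back than shut.
Start: joints at [1.155, 0.477, 0.022, 1.555, -0.011, 1.109, -0.083], TCP at [0.205, -0.643, 0.231] pointing down, gripper open.
Joint ranges: [-2.96, 2.96], [-0.34, 2.1], [-1.41, 1.46], [0.24, 2.44], [-1.37, 4.51], [0.17, 1.92], [-2.96, 2.96]. Speed limits (rad/s): [2.39, 2.39, 3.14, 3.14, 3.14, 3.14, 3.14].

INTERFACE

Orientations are given as a unit quaternion [w, x, y, z].
In Python, from station import get_obs, read_camera, calibration, hand_in, regions_of, hold_point_z gives the robot as it stands.
- The arm moves only by the tool send_rows, never from a script. Its argument "motion" is text: rows parted by semicolons, each of 7 numbers parted by spaces: the shift along the world's x, y, z in cm, then the turn, a rotation vector about the world's x, y, z in degrees, then the closure, from 0 (fully open) to 1 (shut). In form: dx dy dz rx ry rz fingers; .... A call has 1 to 20 rows; each row shifts and turns the pose as measured when the row begins; what a row does not reach is not made up. A row lasts 1/12 s, in which the tool goes at most 41.7 mm and 7.16 degrees, less where a joint would pass 70% of its speed; a pose out of reach is approached as far as the arm can. A call is refused whole if a number of a shift passes 4.17 or a number of a turn 7.16, either way. A call with a gripper value outside its range is refused whole. The fingers move at their own pace and stop on an object; "newtons" is the grip in N (left out, the last holds). Time passes only in rows, so rows that do not move let the fingers close. It gives the time, the measured TCP pose, the force and the opening at its end, in the units of the state.
- get_obs(): the state, without advancing time (a new reading comes with each control period).
- read_camera(name): name is "side" or "top"; returns the picture (420x560x3 uint8, red, green, blue); there is no depth.
- calibration(name): a dict with "mtx" (3x3 intrinsics, pixels), "k1" (the pictures are not rectified: a ray, as slopes to the right and down, at radius r is drawn at 1 + k1 r^2 times it, then the intrinsics apply), "R" (3x3) and "t" (3): a world point X has camera coordinates R X + t. Camera axes: x right, y down, z forward; pixel columns grow to the right and rows downward; lengths in m; the calibration is good to about 2 mm. A picture is of the moment at which its call begins. calibration takes no time and is no camera call.
- hand_in(): hands the job in, once; it reports no verdict.
Trained networks look in the newest picture that a camera, given by its name, has taken for a name from the list of things; names that differ only in an ending like _2 or _b are one class to them, and where a whole thing is asked for, a point or a joint stands for the part that bears it (a point fixed in the world has none). Each returns a list of dicts, best first, with "conf" (0 to 1); they miss things now and then, are a little off and sometimes report something else, mostly with a low value. They report only what shows in the picture. A call takes as long as a camera call. They do not tell look-alikes from the thing itself.
- regions_of(thing, camera): "region" (420x560 bool, what is visible of it) and "point" ([column, row] in pixels, amid what is visible of it).
The state is a dict: "t": time; "q": joint angles; "joint_vel": joint speeds; "joint_torque": joint torques, N m; "eef_pos": TCP position; "tool_rot": TCP orientation; "contact_force": force on the tool from outside, world axes, zero at the start; "torque": the same for the moment, N m; "gripper_width": opening from 0.0 (shut) to 1.0 (fully open).
Only numpy, scipy, OpenCV 4.12 (cv2) and the standard library are available. Lean on these libraries where they do the work, as an engineer would, in place of code of your own. Each camera call takes 0.05 s, during which the arm holds its last target.

## Working session

There is one attempt and no reset: what is moved stays moved. The work goes in short steps, Python scripts to look and compute and a tool call to move; the robot and the scene stay as the last step left them, time stands still between calls to the robot, and variables do not carry over. Pictures are saved under pics/ and viewed, and the job is handed in when it is done.

Besides the shell and the picture viewer there is one more tool, called after ">>>" in YAML: its name, and indented under it one key for each argument. send_rows: Moves the arm, as the interface text tells. Its arguments: {"type":"object","properties":{"motion":{"type":"string"},"newtons":{"type":"number"}},"required":["motion"]}

```bash
mkdir -p pics; ls; cat > h.py <<'E'
from station import *
import numpy as np, cv2, json
def snap(cam,name):
    im=read_camera(cam); cv2.imwrite('pics/'+name,cv2.cvtColor(im,cv2.COLOR_RGB2BGR)); return im
def proj(cam,X):
    c=calibration(cam);X=np.atleast_2d(X);p=X@np.array(c['R']).T+np.array(c['t'])
    s=p[:,:2]/p[:,2:];r2=(s**2).sum(1,keepdims=True);s=s*(1+c['k1']*r2);K=np.array(c['mtx'])
    return np.c_[s,np.ones(len(s))]@K.T[:,:2]
def ray(cam,uv):
    c=calibration(cam);K=np.array(c['mtx']);uv=np.atleast_2d(np.array(uv,float))
    d=np.c_[uv,np.ones(len(uv))]@np.linalg.inv(K).T;d=d[:,:2];s=d.copy()
    for _ in range(30): s=d/(1+c['k1']*(s**2).sum(1,keepdims=True))
    R=np.array(c['R']);t=np.array(c['t'])
    return -R.T@t, np.c_[s,np.ones(len(s))]@R
def onz(cam,uv,z):
    o,d=ray(cam,uv); return o+d*((z-o[2])/d[:,2:])
E
python3 - <<'E'
from h import *
a=snap('side','s0.png');b=snap('top','t0.png')
o=get_obs();print({k:np.round(v,3) for k,v in o.items()});print(hold_point_z)
for c in('side','top'):
    C=calibration(c);print(c,C, ray(c,[[280,210]]))
E
```

```text
pics
{'t': np.float64(0.1), 'q': array([ 1.155,  0.478,  0.022,  1.556, -0.012,  1.109, -0.083]), 'joint_vel': array([ 0.   , -0.002, -0.   , -0.003, -0.002, -0.001,  0.   ]), 'joint_torque': array([ 4.0000e-03, -5.9776e+01,  1.6130e+00, -2.8196e+01,  1.3000e-02,
        5.0000e-03,  0.0000e+00]), 'eef_pos': array([ 0.204, -0.643,  0.23 ]), 'tool_rot': array([-0.001,  0.988,  0.153, -0.   ]), 'contact_force': array([-0.135, -0.406, -0.429]), 'torque': array([-0.021, -0.014, -0.006]), 'gripper_width': np.float64(0.998)}
0.0187
side {'mtx': array([[515.94359549,   0.        , 276.47489119],
       [  0.        , 515.94359549, 203.98694618],
       [  0.        ,   0.        ,   1.        ]]), 'k1': -0.0044236233630852335, 'R': array([[-0.72423879, -0.68951589, -0.0067827 ],
       [-0.51731865,  0.54982105, -0.6558035 ],
       [ 0.4559162 , -0.47144951, -0.75490117]]), 't': array([0.43200501, 0.37678018, 1.22403282])} (array([-0.0502662 ,  0.66778233,  1.17404772]), array([[ 0.44493886, -0.46975265, -0.76259056]]))
top {'mtx': array([[499.21968766,   0.        , 281.00435403],
       [  0.        , 499.21968766, 212.77255048],
       [  0.        ,   0.        ,   1.        ]]), 'k1': -0.15135661870287437, 'R': array([[ 0.03092657, -0.99951199, -0.00439534],
       [-0.99608634, -0.03045571, -0.08297261],
       [ 0.08279826,  0.0069442 , -0.99654214]]), 't': array([-0.03374132,  0.60374654,  1.30786322])} (array([ 0.49413839, -0.02441938,  1.35328693]), array([[ 0.0882681 ,  0.00912422, -0.99607248]]))
```

```bash
ls pics
```

```text
s0.png
t0.png
```

View pics/s0.png

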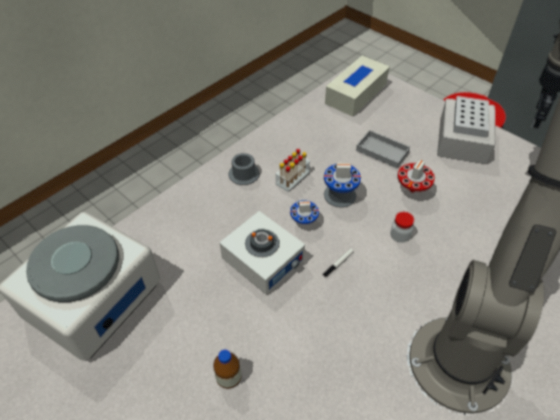

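View pics/t0.png

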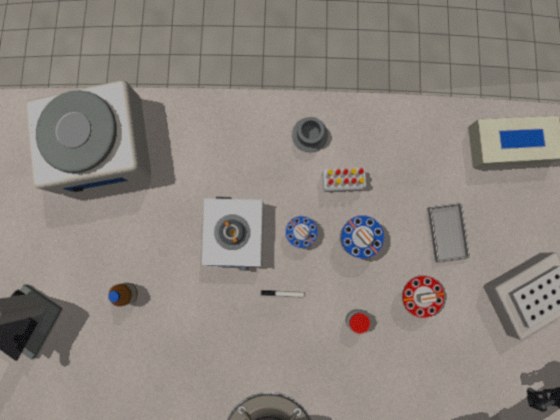

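The large blue head is at top (362,237) and side (342,177). A smaller blue one is at top (301,232) and the red one at (424,297). The mixer spindle is at top (232,233). Next I'll zoom in and measure.

```bash
python3 - <<'E'
from h import *
a=cv2.imread('pics/t0.png');s=cv2.imread('pics/s0.png')
f=lambda im,x,y,w:cv2.resize(im[y-w:y+w,x-w:x+w],(390,390),interpolation=cv2.INTER_CUBIC)
cv2.imwrite('pics/z0.png',np.vstack([np.hstack([f(a,362,237,30),f(a,232,233,36)]),np.hstack([f(s,342,180,30),f(s,262,245,36)])])[:, :][:780,:])
im=cv2.imread('pics/z0.png');cv2.imwrite('pics/z0.png',cv2.resize(im,(600,600)))
for th in('head','mixer','stand','tuberack'):
  for c in('top','side'):
    for r in regions_of(th,c)[:4]:
        print(th,c,round(r['conf'],2),np.round(r['point'],1),r['region'].sum(),r['region'].any(0).nonzero()[0][[0,-1]],r['region'].any(1).nonzero()[0][[0,-1]])
E
```

```text
head top 0.78 [424.4 296.5] 1453 [401 444] [274 317]
head top 0.7 [300.4 229.7] 784 [286 316] [216 247]
head top 0.56 [363.5 237.3] 1397 [342 383] [215 257]
head top 0.34 [232.6 234.7] 4048 [202 263] [197 270]
head side 0.92 [304.1 211.4] 536 [290 318] [200 222]
head side 0.84 [417.3 176. ] 834 [397 434] [161 190]
mixer top 0.65 [231.3 230.2] 4133 [201 263] [197 270]
mixer side 0.55 [263.2 250.6] 4197 [220 304] [211 293]
stand top 0.72 [309.2 132. ] 966 [292 326] [117 151]
stand side 0.72 [242.5 170.9] 735 [229 259] [154 184]
stand side 0.65 [340.4 195.7] 392 [324 355] [188 206]
stand side 0.4 [260.8 253. ] 4074 [220 304] [212 292]
tuberack top 0.9 [339.4 180. ] 898 [321 365] [168 190]
tuberack side 0.94 [292.3 168. ] 955 [275 309] [148 190]
```

View pics/z0.png

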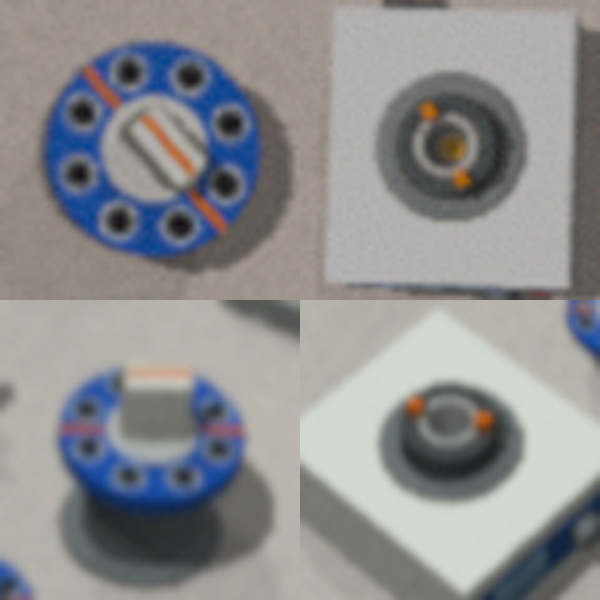

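```bash
python3 - <<'E'
from h import *
def load(n): return cv2.cvtColor(cv2.imread('pics/'+n),cv2.COLOR_BGR2RGB)
T,S=load('t0.png'),load('s0.png')
def blob(im,x,y,w,kind):
    hsv=cv2.cvtColor(im,cv2.COLOR_RGB2HSV)
    if kind=='blue': m=(hsv[...,0]>105)&(hsv[...,0]<130)&(hsv[...,1]>110)
    else: m=((hsv[...,0]<18))&(hsv[...,1]>110)&(hsv[...,2]>100)
    k=np.zeros_like(m);k[y-w:y+w,x-w:x+w]=1
    return m&k
for nm,im,x,y in(('top',T,362,237),('side',S,342,180)):
    m=blob(im,x,y,28,'blue').astype(np.uint8)
    h=cv2.convexHull(np.argwhere(m)[:,::-1].astype(np.int32))
    e=cv2.fitEllipse(h);mm=cv2.moments(h);c=[mm['m10']/mm['m00'],mm['m01']/mm['m00']]
    print(nm,e,c,onz(nm,[c],.086), onz(nm,[c],.08))
    P=onz(nm,h[:,0,:],.086);print(' extent',np.ptp(P,0))
    m=blob(im,x,y,26,'o');n,l,st,ce=cv2.connectedComponentsWithStats(m.astype(np.uint8))
    for i in range(1,n): print(' o',st[i],ce[i].round(1),onz(nm,[ce[i]],.086).round(4),onz(nm,[ce[i]],.132).round(4))
for nm,im,x,y in(('top',T,232,233),('side',S,262,241)):
    m=blob(im,x,y,16,'o');n,l,st,ce=cv2.connectedComponentsWithStats(m.astype(np.uint8))
    for i in range(1,n): print(nm,' dog',st[i],ce[i].round(1),onz(nm,[ce[i]],.112).round(4))
E
```

```text
top ((362.1841125488281, 236.6171875), (41.6032600402832, 42.5103645324707), 95.78141021728516) [362.13520408163265, 236.59171525753158] [[ 0.54490811 -0.22398081  0.086     ]] [[ 0.54514848 -0.22492564  0.08      ]]
 extent [0.10495806 0.10801976 0.        ]
 o [349 221   7   7  12] [352.  224.2] [[ 0.5756 -0.1974  0.086 ]] [[ 0.5727 -0.1911  0.132 ]]
 o [361 231  10  11  20] [365.6 235.8] [[ 0.5471 -0.233   0.086 ]] [[ 0.5451 -0.2254  0.132 ]]
 o [370 245   7   8  13] [373.2 248.7] [[ 0.5149 -0.2531  0.086 ]] [[ 0.5142 -0.2448  0.132 ]]
side ((333.4873352050781, 185.29185485839844), (35.10778045654297, 56.152679443359375), 57.48296356201172) [337.1879899655064, 182.83333333333331] [[ 0.53480218 -0.1908462   0.086     ]] [[ 0.53802852 -0.19558108  0.08      ]]
 extent [0.10932715 0.19263854 0.        ]
top  dog [225 221   4   5  17] [226.6 223.1] [[0.5672 0.1192 0.112 ]]
top  dog [235 232   1   1   1] [235. 232.] [[0.5457 0.0973 0.112 ]]
top  dog [233 238   4   4  14] [234.3 239.5] [[0.527  0.0984 0.112 ]]
side  dog [252 232   4   5  15] [253.5 234.1] [[0.563  0.1204 0.112 ]]
side  dog [268 236   5   4  15] [269.7 237.5] [[0.525  0.0995 0.112 ]]
```

```bash
python3 - <<'E'
from h import *
from scipy.optimize import least_squares
def load(n): return cv2.cvtColor(cv2.imread('pics/'+n),cv2.COLOR_BGR2RGB)
T,S=load('t0.png'),load('s0.png')
hsv=cv2.cvtColor(S,cv2.COLOR_RGB2HSV)
m=((hsv[...,0]>105)&(hsv[...,0]<130)&(hsv[...,1]>110)).astype(np.uint8)
n,l,st,ce=cv2.connectedComponentsWithStats(m)
for i in range(1,n):
    if st[i,4]>15 and abs(ce[i][0]-342)<60 and abs(ce[i][1]-185)<50: print(st[i],ce[i])
# overlay model predictions
def circ(x,y,z,r): 
    a=np.linspace(0,2*np.pi,60);return np.c_[x+r*np.cos(a),y+r*np.sin(a),0*a+z]
def draw(hx,hy,yaw,mx,my,dog,name):
    out=[]
    for cam,im,cs in(('top',T,((362,237,30),(232,233,36))),('side',S,((342,180,30),(262,245,36)))):
        row=[]
        for cx,cy,w in cs:
            k=10;I=cv2.resize(cv2.cvtColor(im,cv2.COLOR_RGB2BGR)[cy-w:cy+w,cx-w:cx+w],None,fx=k,fy=k,interpolation=cv2.INTER_CUBIC)
            def pl(P,c,cl=True):
                p=((proj(cam,P)-[cx-w,cy-w]+.5)*k).astype(int);cv2.polylines(I,[p.reshape(-1,1,2)],cl,c,2)
            pl(circ(hx,hy,.086,.055),(0,255,255));pl(circ(hx,hy,.072,.055),(0,255,0));pl(circ(mx,my,.105,.031),(0,255,255));pl(circ(mx,my,.08,.031),(0,255,0));pl(circ(mx,my,.105,.014),(0,255,255))
            c,s=np.cos(yaw),np.sin(yaw);R=np.array([[c,-s],[s,c]])
            q=np.array([[.02,.01],[-.02,.01],[-.02,-.01],[.02,-.01]])@R.T+[hx,hy];pl(np.c_[q,[.132]*4],(255,0,255))
            u=np.array([[c,s]]);e=np.r_[u*.055,-u*.055]+[hx,hy];pl(np.c_[e,[.086]*2],(255,255,0),False)
            c,s=np.cos(dog),np.sin(dog);R=np.array([[c,-s],[s,c]])
            for sg in(1,-1):
                q=np.array([[.017,.004],[.027,.004],[.027,-.004],[.017,-.004]])*sg@R.T+[mx,my];pl(np.c_[q,[.115]*4],(255,0,255))
            row.append(cv2.resize(I,(300,300),interpolation=cv2.INTER_AREA))
        out.append(np.hstack(row))
    cv2.imwrite('pics/'+name,np.vstack(out))
draw(.545,-.2252,np.radians(42.5),.5457,.1093,np.radians(28),'m1.png')
E
```

```text
[328 166   8   8  34] [331.64705882 168.73529412]
[351 167   5   6  18] [352.5        168.94444444]
[324 177  36  16 259] [341.78764479 186.01544402]
[292 203   7   6  23] [295.17391304 205.43478261]
[291 212  28  12 155] [304.67096774 218.31612903]
```

View pics/m1.png

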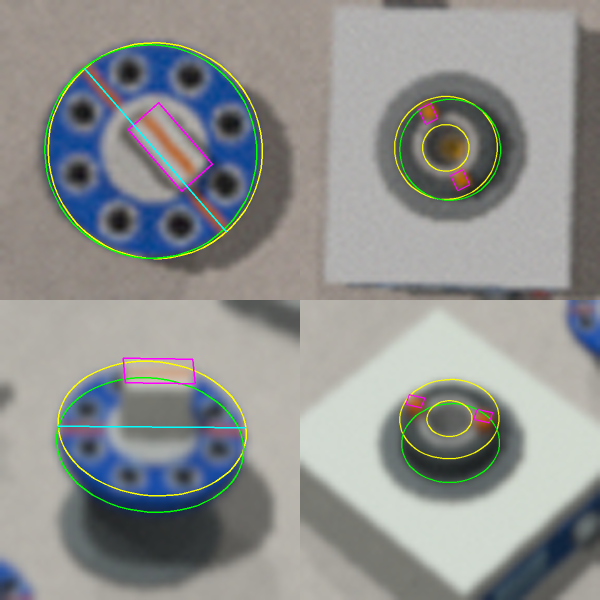

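>>> send_rows:
  motion: "0 0 3 0 0 0 0;0 0 3 0 0 0 0;2.4 2.9 0 0 0 2 0;2.4 2.9 0 0 0 2 0;2.4 2.9 0 0 0 2 0;2.4 2.9 0 0 0 2 0;2.4 2.9 0 0 0 2 0;2.4 2.9 0 0 0 2 0;2.4 2.9 0 0 0 2 0;2.4 2.9 0 0 0 2 0;2.4 2.9 0 0 0 2 0;2.4 2.9 0 0 0 2 0;2.4 2.9 0 0 0 2 0;2.4 2.9 0 0 0 2 0;2.4 2.9 0 0 0 2 0;0 0 0 0 0 0 0;0 0 0 0 0 0 0"
  newtons: 40

```text
t: 1.92
eef_pos: [0.5222, -0.2456, 0.2968]
tool_rot: [0.004, 0.925, 0.379, 0.001]
contact_force: [-0.6, -0.6, -0.5]
gripper_width: 1.0
```

>>> send_rows:
  motion: "1.1 1.05 -2 0 0 -1 0.3;1.1 1.05 -3 0 0 -1 0.3;0 0 -3 0 0 0 0.3;0 0 -3 0 0 0 0.3;0 0 -3 0 0 0 0.3;0 0 0 0 0 0 0.3;0 0 0 0 0 0 0.3"

```text
t: 2.5
eef_pos: [0.5447, -0.2283, 0.1558]
tool_rot: [0.008, 0.933, 0.359, 0.004]
contact_force: [1.0, -0.0, 1.8]
gripper_width: 0.697
```

```bash
python3 - <<'E'
from h import *
o=get_obs();q=o['tool_rot'];print(o['eef_pos'],np.degrees(2*np.arctan2(q[2],q[1])),q,o['gripper_width'])
a=snap('top','t1.png');s=snap('side','s1.png')
f=lambda im,x,y,w:cv2.resize(im[y-w:y+w,x-w:x+w],(400,400),interpolation=cv2.INTER_CUBIC)[...,::-1]
cv2.imwrite('pics/z1.png',np.hstack([f(a,362,237,40),f(s,342,170,40)]))
E
```

```text
[ 0.54474221 -0.22829512  0.15576235] 42.08277925866451 [0.00752919 0.93328829 0.35902956 0.0037484 ] 0.697307911790145
```

View pics/z1.png

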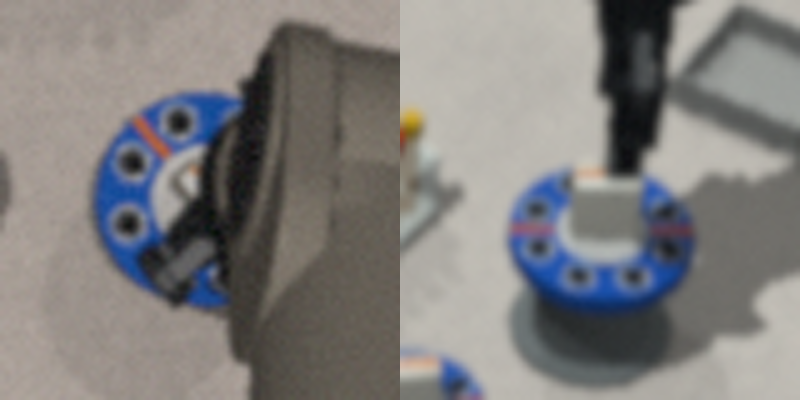

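```bash
cat >> h.py <<'E'
from scipy.spatial.transform import Rotation as Ro
def need(ang,pos=None):
    o=get_obs();q=o['tool_rot'];a=np.radians(ang)/2
    R=Ro.from_quat([q[1],q[2],q[3],q[0]]);D=Ro.from_quat([np.cos(a),np.sin(a),0,0])
    v=np.degrees((D*R.inv()).as_rotvec());print('rot need deg',v.round(2),'pos cm',None if pos is None else ((np.array(pos)-o['eef_pos'])*100).round(2),'at',o['eef_pos'].round(4),'F',o['contact_force'].round(2),'M',o['torque'].round(2),'w',round(float(o['gripper_width']),3))
E
python3 - <<'E'
from h import *
need(42.5,[.5445,-.2245,.1])
e=get_obs()['eef_pos']
for P in(e,[.5445,-.2245,.132],[.5445,-.2245,.086]): print(proj('side',P),(proj('side',P)-[302,130])*5+[400,0])
E
```

```text
rot need deg [0.69 0.79 0.43] pos cm [-0.06  0.4  -5.68] at [ 0.5451 -0.2285  0.1568] F [-0.05 -0.32 -0.34] M [-0.02  0.03  0.  ] w 0.699
[[344.82843996 156.81951551]] [[614.1421998  134.09757756]]
[[343.31626178 163.89401491]] [[606.5813089  169.47007453]]
[[341.88977693 175.09838062]] [[599.44888464 225.49190309]]
```

```bash
python3 - <<'E'
from h import *
e=get_obs()['eef_pos'];y=np.array([-.676,.737,0]);x=np.array([.737,.676,0])
for s in(-.03,.03):
  for u in(-.011,.011):
   P=e+s*y+u*x+[0,0,.004]; print(s,u,((proj('side',P)-[302,130])*5+[400,0]).round(),((proj('top',P)-[322,197])*5).round())
s=cv2.imread('pics/s1.png');cv2.imwrite('pics/z2.png',cv2.resize(s[60:220,260:440],(720,640)[:2],interpolation=cv2.INTER_CUBIC)[:600])
E
```

```text
-0.03 -0.011 [[630.  93.]] [[296. 169.]]
-0.03 0.011 [[592.  93.]] [[266. 134.]]
0.03 -0.011 [[638. 166.]] [[203. 251.]]
0.03 0.011 [[599. 166.]] [[173. 216.]]
```

View pics/z2.png

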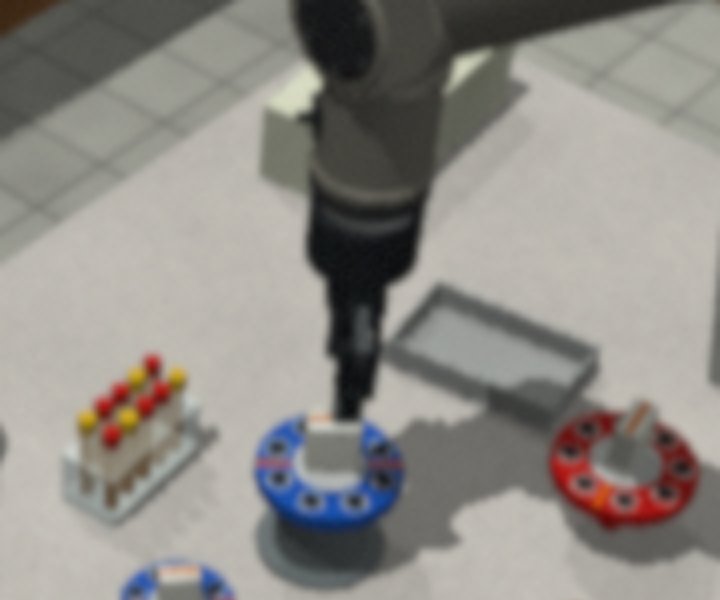

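>>> send_rows:
  motion: "0 0.4 0 0.7 0.8 0.4 0.3;0 0 0 0 0 0 0.3;0 0 -1.5 0 0 0 0.3;0 0 -1.5 0 0 0 0.3;0 0 0 0 0 0 0.3;0 0 0 0 0 0 0.3"

```text
t: 3.1
eef_pos: [0.5516, -0.2273, 0.1373]
tool_rot: [0.005, 0.932, 0.361, 0.006]
contact_force: [-0.0, 0.3, 0.4]
gripper_width: 0.7
```

```bash
python3 - <<'E'
from h import *
need(42.5,[.5445,-.2245,.1])
a=snap('top','t2.png');s=snap('side','s2.png')
f=lambda im,x,y,w:cv2.resize(im[y-w:y+w,x-w:x+w],(400,400),interpolation=cv2.INTER_CUBIC)[...,::-1]
cv2.imwrite('pics/z3.png',np.hstack([f(a,362,237,40),f(s,342,170,40)]))
E
```

```text
rot need deg [0.26 0.87 0.12] pos cm [-0.71  0.28 -3.73] at [ 0.5516 -0.2273  0.1373] F [-0.01  0.34  0.35] M [ 0.01  0.07 -0.03] w 0.7
```

View pics/z3.png

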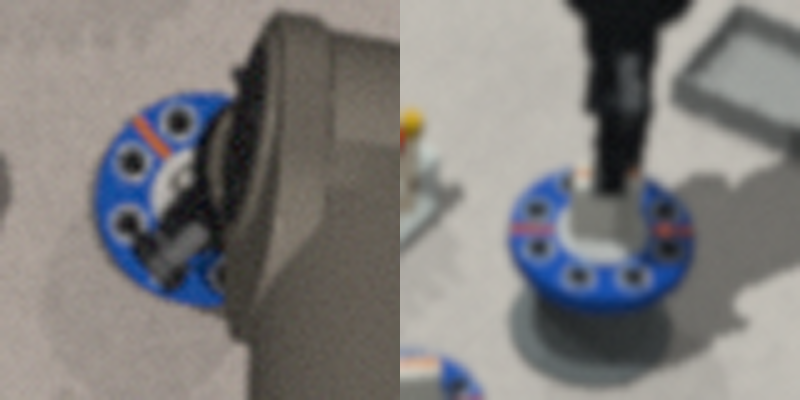

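```bash
python3 - <<'E'
from h import *
o=get_obs();e=o['eef_pos'];q=o['tool_rot'];R=Ro.from_quat([q[1],q[2],q[3],q[0]]).as_matrix()
a=cv2.imread('pics/s2.png');k=8;x0,y0=300,110;I=cv2.resize(a[y0:y0+75,x0:x0+90],None,fx=k,fy=k,interpolation=cv2.INTER_CUBIC)
def pl(P,c):
    p=((proj('side',np.array(P))-[x0,y0]+.5)*k).astype(int);cv2.polylines(I,[p.reshape(-1,1,2)],True,c,1)
for yy in(-.03,.03):
    pl([e+R@np.array(v) for v in((-.011,yy,-.004),(.011,yy,-.004),(.011,yy,-.06),(-.011,yy,-.06))],(0,255,255) if yy<0 else (0,255,0))
c,s=np.cos(np.radians(42.5)),np.sin(np.radians(42.5));Q=np.array([[c,-s],[s,c]])
for z in(.086,.132):
    qd=np.array([[.02,.01],[-.02,.01],[-.02,-.01],[.02,-.01]])@Q.T+[.5445,-.2245];pl(np.c_[qd,[z]*4],(255,0,255))
cv2.imwrite('pics/z4.png',I)
E
```

```text
(no output)
```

View pics/z4.png

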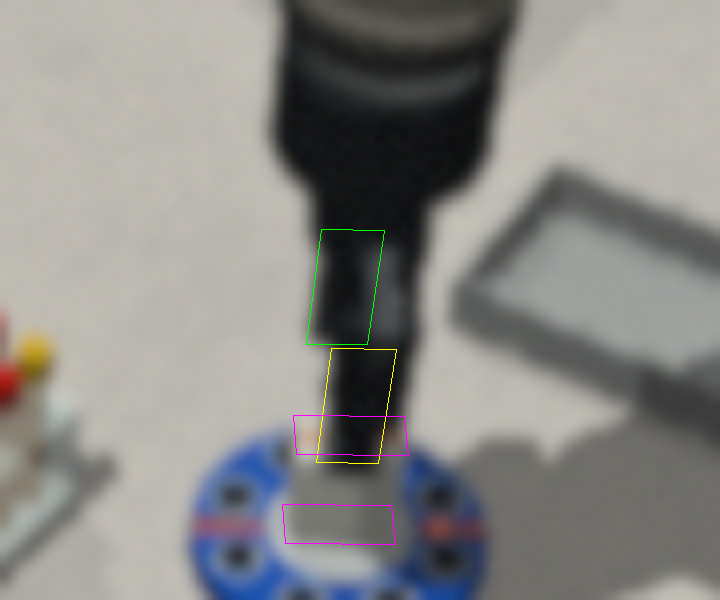

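>>> send_rows:
  motion: "-0.4 0.45 -1 0.3 0.9 0.1 0.3;0 0 -1 0 0 0 0.3;0 0 -0.8 0 0 0 0.3;0 0 0 0 0 0 0.3;0 0 0 0 0 0 0.3"

```text
t: 3.62
eef_pos: [0.5482, -0.2224, 0.1087]
tool_rot: [0.0, 0.932, 0.362, 0.0]
contact_force: [-0.0, 0.3, 1.3]
gripper_width: 0.698
```

```bash
python3 - <<'E'
from h import *
need(42.5,[.547,-.223,.1])
E
```

```text
rot need deg [-0.01  0.04 -0.  ] pos cm [-0.12 -0.06 -0.87] at [ 0.5482 -0.2224  0.1087] F [-0.03  0.33  1.34] M [0.02 0.03 0.01] w 0.698
```

>>> send_rows:
  motion: "-0.1 0 -0.7 0 0 0 0.3;0 0 0 0 0 0 0.3;0 0 0 0 0 0 0.6;0 0 0 0 0 0 0.8;0 0 0 0 0 0 1;0 0 0 0 0 0 1;0 0 0 0 0 0 1;0 0 0 0 0 0 1;0 0 0 0 0 0 1;0 0 0 0 0 0 1"
  newtons: 60

```text
t: 4.45
eef_pos: [0.5471, -0.2225, 0.1008]
tool_rot: [-0.0, 0.932, 0.362, 0.0]
contact_force: [-0.5, -0.2, -1.9]
gripper_width: 0.227
```

```bash
python3 - <<'E'
from h import *
need(42.5,[.547,-.223,.1])
E
```

```text
rot need deg [-0.02  0.03  0.01] pos cm [-0.01 -0.05 -0.08] at [ 0.5471 -0.2225  0.1008] F [-0.46 -0.21 -1.89] M [ 0.   -0.11  0.  ] w 0.227
```

>>> send_rows:
  motion: "0 0 1 0 0 0 1;0 0 2 0 0 0 1;0 0 2 0 0 0 1;0 0 2 0 0 0 1;0 0 2 0 0 0 1;0 0 2 0 0 0 1;0 0 2 0 0 0 1;0 0 2 0 0 0 1;0 0 2 0 0 0 1;0 0 1 0 0 0 1;0 0 0 0 0 0 1;0 0 0 0 0 0 1"

```text
t: 5.45
eef_pos: [0.5367, -0.2191, 0.2871]
tool_rot: [-0.006, 0.932, 0.363, -0.007]
contact_force: [0.1, -0.1, -5.5]
gripper_width: 0.227
```

```bash
python3 - <<'E'
from h import *
need(28,[.5457,.1093,.27])
s=snap('side','s3.png');a=snap('top','t3.png')
cv2.imwrite('pics/z5.png',cv2.resize(s[:300,150:550],(800,600),interpolation=cv2.INTER_CUBIC)[...,::-1])
E
```

```text
rot need deg [ -0.49  -0.94 -14.57] pos cm [ 0.9  32.84 -1.71] at [ 0.5367 -0.2191  0.2871] F [ 0.13 -0.08 -5.52] M [-0.   -0.03  0.  ] w 0.227
```

View pics/z5.png

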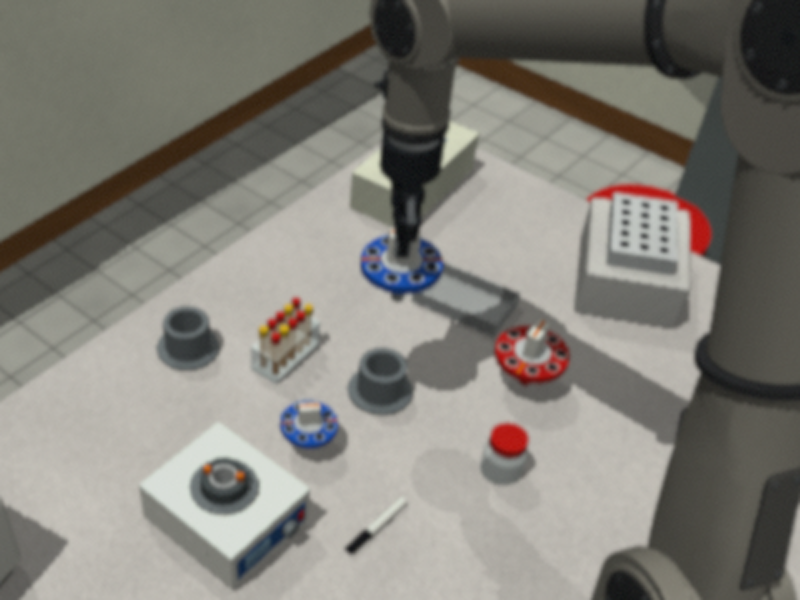

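>>> send_rows:
  motion: "0 2 0 0 0 -1 1;0.1 3 0 0 0 -1.2 1;0.1 3 0 0 0 -1.2 1;0.1 3 0 0 0 -1.2 1;0.1 3 0 0 0 -1.2 1;0.1 3 0 0 0 -1.2 1;0.1 3 0 0 0 -1.2 1;0.1 3 0 0 0 -1.2 1;0.1 3 0 0 0 -1.2 1;0.1 3 0 0 0 -1.2 1;0.1 2 0 0 0 -1.2 1;0 1 0 0 0 -1 1;0 0 0 0 0 0 1;0 0 0 0 0 0 1"

```text
t: 6.72
eef_pos: [0.5312, 0.112, 0.2641]
tool_rot: [-0.014, 0.971, 0.239, -0.024]
contact_force: [0.2, -0.3, -5.2]
gripper_width: 0.226
```

```bash
python3 - <<'E'
from h import *
need(28,[.5457,.1093,.22])
E
```

```text
rot need deg [-0.86 -3.05  0.34] pos cm [ 1.45 -0.27 -4.41] at [0.5312 0.112  0.2641] F [ 0.23 -0.31 -5.17] M [-0.11 -0.18  0.  ] w 0.226
```

>>> send_rows:
  motion: "0.7 -0.1 -1.5 -0.4 -1.5 0.2 1;0.7 -0.2 -1.5 -0.4 -1.5 0.1 1;0 0 0 0 0 0 1;0 0 0 0 0 0 1"

```text
t: 7.05
eef_pos: [0.5447, 0.1035, 0.2309]
tool_rot: [0.001, 0.971, 0.24, -0.002]
contact_force: [0.1, 0.1, -4.5]
gripper_width: 0.221
```

```bash
cat > chk.py <<'E'
from h import *
import sys
def chk(name,mx=.5457,my=.1093,dog=28):
    need(dog,[mx,my,.2])
    o=get_obs();e=o['eef_pos'];q=o['tool_rot'];R=Ro.from_quat([q[1],q[2],q[3],q[0]]).as_matrix()
    S=snap('side','s_'+name);T=snap('top','t_'+name)
    out=[]
    a=np.linspace(0,2*np.pi,60);ci=np.c_[np.cos(a),np.sin(a)]
    for cam,im in(('side',S),('top',T)):
        k=7;x0,y0=[int(v) for v in proj(cam,[mx,my,.16])[0]-[28,40]]
        I=np.ascontiguousarray(cv2.resize(im[max(y0,0):y0+80,x0:x0+56],None,fx=k,fy=k,interpolation=cv2.INTER_CUBIC)[...,::-1])
        def pl(P,c,cl=True):
            p=((proj(cam,np.array(P))-[x0,max(y0,0)]+.5)*k).astype(int);cv2.polylines(I,[p.reshape(-1,1,2)],cl,c,1)
        # head frame: origin at tcp + R@[0,0,.0408]; z down tool
        H=lambda r,z:(e+np.c_[ci*r,0*a+.0408-z]@R.T)
        pl(H(.055,.026),(0,255,255));pl(H(.055,.012),(0,255,0));pl(H(.0065,-.045),(0,255,0))
        pl([e+R@np.array([s*.055,0,.0408-.026]) for s in(1,-1)],(255,255,0),False)
        pl(np.c_[ci*.031+[mx,my],0*a+.105],(255,0,255));pl(np.c_[ci*.014+[mx,my],0*a+.105],(255,0,255))
        out.append(I)
    h=min(i.shape[0] for i in out)
    cv2.imwrite('pics/'+name,np.hstack([i[:h] for i in out]))
chk(sys.argv[1])
E
python3 chk.py c1.png
```

```text
rot need deg [ 0.15 -0.23  0.17] pos cm [ 0.1   0.58 -3.09] at [0.5447 0.1035 0.2309] F [ 0.08  0.1  -4.55] M [ 0.   -0.08 -0.02] w 0.221
```

View pics/c1.png

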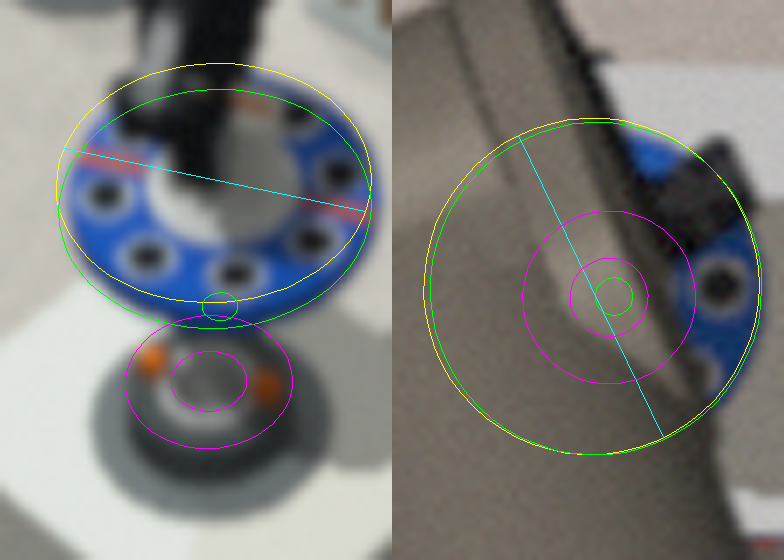

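>>> send_rows:
  motion: "0.25 0.5 -0.7 0.1 -0.2 0.2 1;0 0 -0.5 0 0 0 1;0 0 0 0 0 0 1;0 0 0 0 0 0 1"

```text
t: 7.48
eef_pos: [0.5487, 0.1084, 0.2202]
tool_rot: [0.0, 0.97, 0.241, 0.001]
contact_force: [0.5, 0.3, -4.9]
gripper_width: 0.226
```

```bash
sed -i 's/mx=.5457,my=.1093/mx=.547,my=.109/' chk.py; python3 chk.py c2.png; python3 - <<'E'
from h import *
S=cv2.cvtColor(cv2.imread('pics/s_c1.png'),cv2.COLOR_BGR2HSV)
m=((S[...,0]<18)&(S[...,1]>110)&(S[...,2]>100)).astype(np.uint8);n,l,st,ce=cv2.connectedComponentsWithStats(m)
for i in range(1,n):
  if st[i,4]>6 and abs(ce[i][0]-262)<20 and abs(ce[i][1]-236)<15: print(st[i,4],ce[i],onz('side',[ce[i]],.112))
E
```

```text
rot need deg [-0.02  0.14  0.08] pos cm [-0.17  0.06 -2.02] at [0.5487 0.1084 0.2202] F [ 0.53  0.29 -4.88] M [ 0.01 -0.01 -0.  ] w 0.226
16 [253.4375 234.25  ] [[0.56295251 0.12085273 0.112     ]]
```

View pics/c2.png

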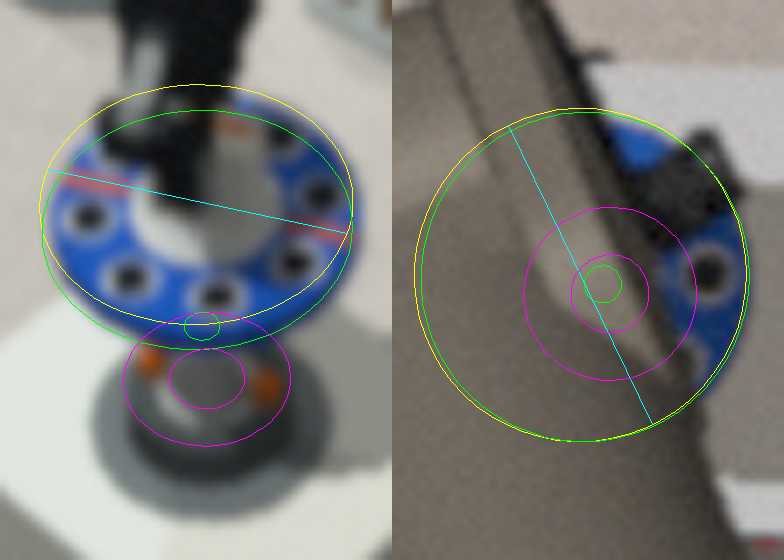

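>>> send_rows:
  motion: "-0.2 0.1 -1 0 0.1 0.1 1;0 0 -1 0 0 0 1;0 0 0 0 0 0 1;0 0 0 0 0 0 1"

```text
t: 7.92
eef_pos: [0.5465, 0.1095, 0.1985]
tool_rot: [-0.0, 0.97, 0.242, 0.001]
contact_force: [0.5, 0.3, -4.9]
gripper_width: 0.229
```

```bash
python3 -c "
from h import *
need(28,[.547,.109,.157])"
```

```text
rot need deg [-0.02  0.07 -0.03] pos cm [ 0.05 -0.05 -4.15] at [0.5465 0.1095 0.1985] F [ 0.5   0.33 -4.91] M [ 0.04 -0.05  0.01] w 0.229
```

>>> send_rows:
  motion: "0 0 -0.8 0 0 0 1;0 0 -0.8 0 0 0 1;0 0 0 0 0 0 1"

```text
t: 8.17
eef_pos: [0.5464, 0.1095, 0.1808]
tool_rot: [-0.0, 0.97, 0.242, 0.001]
contact_force: [-0.3, -0.2, -5.1]
gripper_width: 0.225
```

```bash
python3 -c "
from h import *
need(28,[.547,.109,.157])"
```

```text
rot need deg [-0.02  0.06 -0.03] pos cm [ 0.06 -0.05 -2.38] at [0.5464 0.1095 0.1808] F [-0.28 -0.16 -5.07] M [-0.02  0.05  0.02] w 0.225
```

>>> send_rows:
  motion: "0 0 -0.7 0 0 0 1;0 0 -0.7 0 0 0 1;0 0 0 0 0 0 1"

```text
t: 8.42
eef_pos: [0.5467, 0.1095, 0.1651]
tool_rot: [-0.0, 0.97, 0.242, 0.001]
contact_force: [-0.1, 0.3, -5.7]
gripper_width: 0.227
```

```bash
python3 chk.py c3.png
```

```text
rot need deg [-0.03  0.08 -0.03] pos cm [ 0.03 -0.05  3.49] at [0.5467 0.1095 0.1651] F [-0.13  0.3  -5.72] M [ 0.1  -0.17  0.06] w 0.227
```

View pics/c3.png

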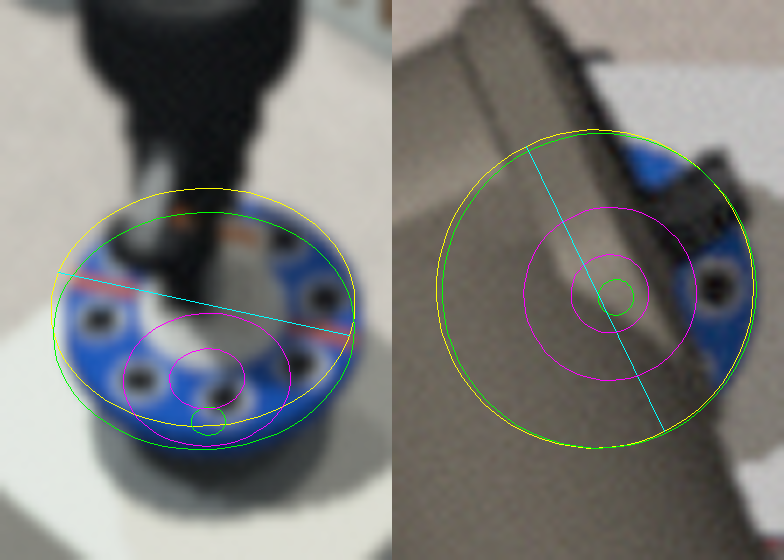

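>>> send_rows:
  motion: "0 0 -0.4 0 0 0 1;0 0 -0.3 0 0 0 1;0 0 0 0 0 0 1"

```text
t: 8.77
eef_pos: [0.5475, 0.1097, 0.1593]
tool_rot: [0.0, 0.97, 0.242, 0.002]
contact_force: [-0.0, 0.1, -5.2]
gripper_width: 0.222
```

```bash
python3 -c "
from h import *
need(28,[.547,.109,.157])"
```

```text
rot need deg [-0.04  0.18 -0.02] pos cm [-0.05 -0.07 -0.23] at [0.5475 0.1097 0.1593] F [-0.03  0.07 -5.15] M [ 0.01 -0.02 -0.02] w 0.222
```

>>> send_rows:
  motion: "0 0 -0.3 0 0 0 1;0 0 0 0 0 0 1"

```text
t: 8.93
eef_pos: [0.5476, 0.1098, 0.1561]
tool_rot: [0.0, 0.97, 0.242, 0.002]
contact_force: [-0.3, -0.4, -5.0]
gripper_width: 0.226
```

```bash
python3 -c "
from h import *
need(28,[.547,.109,.157])"
```

```text
rot need deg [-0.05  0.2  -0.02] pos cm [-0.06 -0.08  0.09] at [0.5476 0.1098 0.1561] F [-0.29 -0.45 -4.95] M [-0.03  0.03  0.08] w 0.226
```

>>> send_rows:
  motion: "0 0 -0.2 0 0 0 1;0 0 0 0 0 0 1"

```text
t: 9.1
eef_pos: [0.5478, 0.1098, 0.1541]
tool_rot: [0.0, 0.97, 0.242, 0.002]
contact_force: [-0.2, 0.2, -4.6]
gripper_width: 0.224
```

```bash
python3 -c "
from h import *
need(28,[.547,.109,.1498])"
```

```text
rot need deg [-0.06  0.23 -0.02] pos cm [-0.08 -0.08 -0.43] at [0.5478 0.1098 0.1541] F [-0.22  0.15 -4.64] M [-0.02  0.03  0.  ] w 0.224
```

>>> send_rows:
  motion: "0 0 -0.2 0 0 0 1;0 0 0 0 0 0 1"

```text
t: 9.27
eef_pos: [0.5479, 0.1099, 0.152]
tool_rot: [0.0, 0.97, 0.242, 0.002]
contact_force: [0.4, 0.3, -4.7]
gripper_width: 0.224
```

```bash
python3 -c "
from h import *
need(28,[.547,.109,.1498])"
```

```text
rot need deg [-0.06  0.25 -0.02] pos cm [-0.09 -0.09 -0.22] at [0.5479 0.1099 0.152 ] F [ 0.43  0.27 -4.66] M [0.01 0.03 0.  ] w 0.224
```

>>> send_rows:
  motion: "0 0 -0.2 0 0 0 1;0 0 0 0 0 0 1"

```text
t: 9.43
eef_pos: [0.5481, 0.11, 0.15]
tool_rot: [-0.0, 0.97, 0.242, 0.003]
contact_force: [0.2, 0.8, -4.2]
gripper_width: 0.225
```

```bash
python3 -c "
from h import *
need(28,[.547,.109,.1498])"
```

```text
rot need deg [-0.07  0.28 -0.02] pos cm [-0.11 -0.1  -0.02] at [0.5481 0.11   0.15  ] F [ 0.24  0.84 -4.2 ] M [0.04 0.07 0.02] w 0.225
```

>>> send_rows:
  motion: "0 0 -0.15 0 0 0 1;0 0 0 0 0 0 1"

```text
t: 9.6
eef_pos: [0.5487, 0.1102, 0.1494]
tool_rot: [0.0, 0.97, 0.242, 0.003]
contact_force: [0.3, -0.4, -4.6]
gripper_width: 0.224
```

```bash
python3 -c "
from h import *
need(28,[.547,.109,.1498])"
```

```text
rot need deg [-0.08  0.35 -0.01] pos cm [-0.17 -0.12  0.04] at [0.5487 0.1102 0.1494] F [ 0.27 -0.4  -4.64] M [ 0.03 -0.06  0.01] w 0.224
```

>>> send_rows:
  motion: "-0.1 -0.1 -0.1 0 0.3 0 1;0 0 -0.1 0 0 0 1;0 0 0 0 0 0 1"

```text
t: 9.85
eef_pos: [0.5489, 0.1101, 0.1491]
tool_rot: [-0.001, 0.97, 0.242, 0.002]
contact_force: [0.5, -0.7, -4.2]
gripper_width: 0.221
```

```bash
python3 chk.py c4.png
```

```text
rot need deg [-0.15  0.2  -0.02] pos cm [-0.19 -0.11  5.09] at [0.5489 0.1101 0.1491] F [ 0.54 -0.66 -4.17] M [0.05 0.09 0.01] w 0.221
```

View pics/c4.png

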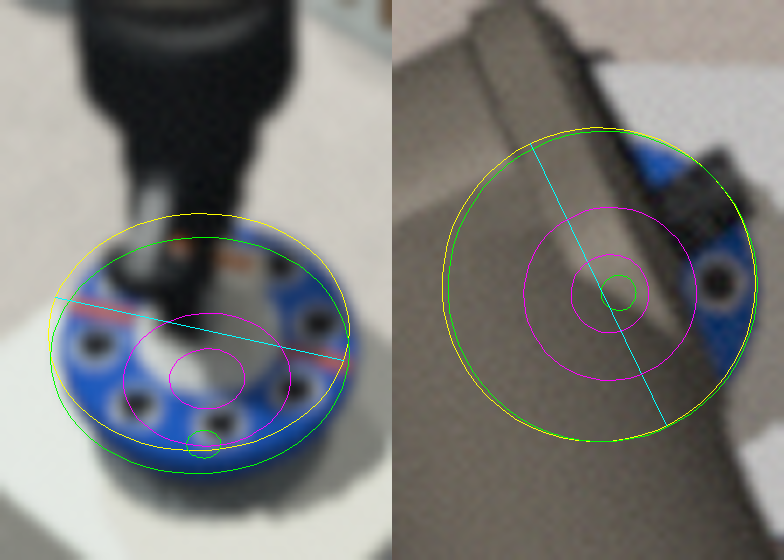

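>>> send_rows:
  motion: "0 0 0 0 0 0 0.6;0 0 0 0 0 0 0.4;0 0 0 0 0 0 0.3;0 0 0 0 0 0 0.3;0 0 0 0 0 0 0.3;0 0 0 0 0 0 0.3"

```text
t: 10.45
eef_pos: [0.5503, 0.1101, 0.1494]
tool_rot: [-0.001, 0.97, 0.242, 0.003]
contact_force: [-1.1, 0.4, -1.1]
gripper_width: 0.702
```

```bash
python3 chk.py c5.png
```

```text
rot need deg [-0.18  0.37 -0.01] pos cm [-0.33 -0.11  5.06] at [0.5503 0.1101 0.1494] F [-1.06  0.42 -1.05] M [-0.   -0.03 -0.  ] w 0.702
```

View pics/c5.png

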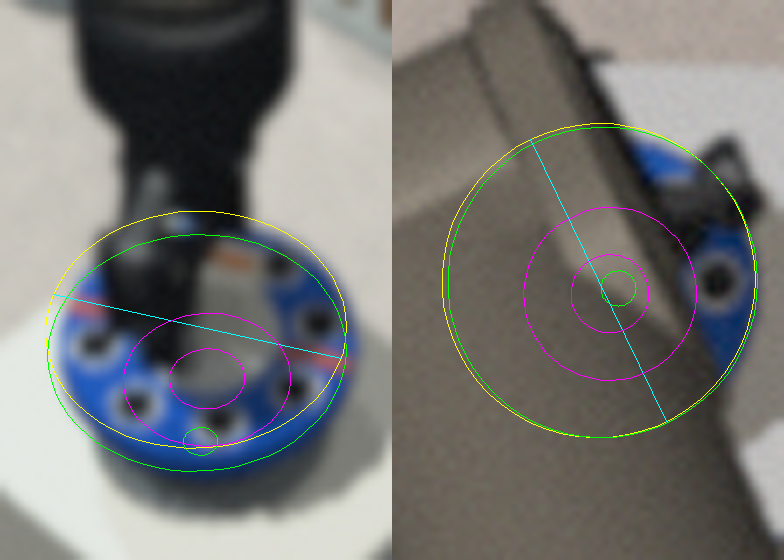

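Released; the head stayed put. Next I raise the arm straight up, correcting x as it goes.

>>> send_rows:
  motion: "0 0 1 0 0 0 0.3;0 0 2 0 0 0 0.3;0 0 2 0 0 0 0.3;0 0 2 0 0 0 0.3;0 0 1 0 0 0 1;0 0 0 0 0 0 1;0 0 0 0 0 0 1;0 0 0 0 0 0 1;0 0 0 0 0 0 1;0 0 0 0 0 0 1;0 0 0 0 0 0 1"

```text
t: 11.47
eef_pos: [0.5476, 0.1096, 0.2321]
tool_rot: [-0.001, 0.97, 0.242, 0.001]
contact_force: [0.3, 0.1, -0.4]
gripper_width: -0.002
```

```bash
python3 chk.py c6.png
```

```text
rot need deg [-0.13  0.07 -0.06] pos cm [-0.06 -0.06 -3.21] at [0.5476 0.1096 0.2321] F [ 0.28  0.09 -0.36] M [ 0.   -0.04 -0.01] w -0.002
```

View pics/c6.png

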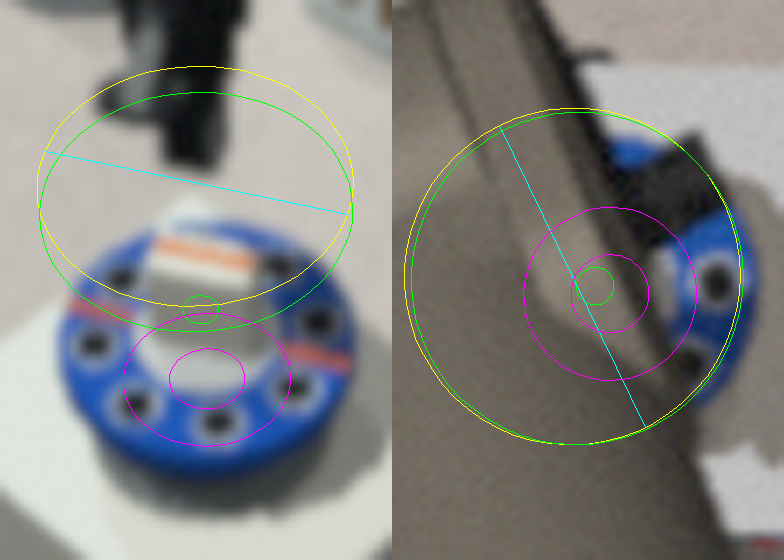

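>>> send_rows:
  motion: "0 0 -1.5 0 0 0 1;0 0 -1.5 0 0 0 1;0 0 -1 0 0 0 1;0 0 0 0 0 0 1;0 0 0 0 0 0 1"

```text
t: 11.98
eef_pos: [0.5477, 0.1097, 0.1901]
tool_rot: [-0.001, 0.97, 0.242, 0.001]
contact_force: [0.3, 0.2, -0.1]
gripper_width: -0.001
```

```bash
python3 -c "
from h import *
need(28,[.547,.109,.181])"
```

```text
rot need deg [-0.14  0.04 -0.06] pos cm [-0.07 -0.07 -0.91] at [0.5477 0.1097 0.1901] F [ 0.26  0.22 -0.15] M [ 0.02 -0.04 -0.03] w -0.001
```

>>> send_rows:
  motion: "-0.05 -0.05 -0.6 0 0 0 1;0 0 0 0 0 0 1"

```text
t: 12.15
eef_pos: [0.5475, 0.1093, 0.1843]
tool_rot: [-0.001, 0.97, 0.242, 0.001]
contact_force: [0.2, 0.1, -0.6]
gripper_width: 0.001
```

>>> send_rows:
  motion: "0 0 -0.2 0 0 0 1"

```text
t: 12.23
eef_pos: [0.548, 0.1095, 0.1829]
tool_rot: [-0.001, 0.97, 0.242, 0.002]
contact_force: [0.6, -0.0, 0.8]
gripper_width: -0.004
```

>>> send_rows:
  motion: "0 0 -0.2 0 0 0 1"

```text
t: 12.32
eef_pos: [0.5481, 0.1095, 0.181]
tool_rot: [-0.001, 0.97, 0.242, 0.002]
contact_force: [-0.6, 0.3, -0.0]
gripper_width: -0.002
```

>>> send_rows:
  motion: "0 0 -0.2 0 0 0 1"

```text
t: 12.4
eef_pos: [0.5487, 0.1097, 0.1796]
tool_rot: [-0.001, 0.97, 0.242, 0.003]
contact_force: [-0.1, -0.5, 5.7]
gripper_width: 0.002
```

>>> send_rows:
  motion: "0 0 -0.4 0 0 0 1"

```text
t: 12.48
eef_pos: [0.5499, 0.1101, 0.177]
tool_rot: [-0.001, 0.97, 0.242, 0.004]
contact_force: [-9.5, -2.5, 38.9]
gripper_width: -0.001
```

>>> send_rows:
  motion: "0 0 -0.4 0 0 0 1"

```text
t: 12.57
eef_pos: [0.551, 0.1105, 0.1771]
tool_rot: [-0.0, 0.97, 0.242, 0.005]
contact_force: [-16.8, -6.2, 53.8]
gripper_width: -0.001
```

>>> send_rows:
  motion: "-0.2 -0.1 0.3 0 0 0 1"

```text
t: 12.65
eef_pos: [0.5497, 0.11, 0.1816]
tool_rot: [-0.0, 0.97, 0.242, 0.006]
contact_force: [-0.4, 0.8, -0.6]
gripper_width: 0.0
```

>>> send_rows:
  motion: "0 0 0.5 0 0 0 1;0 0 1.5 0 0 0 1;0 0 2 0 0 0 1;0 0 2 0 0 0 1;0 0 2 0 0 0 1;0 0 2 0 0 0 1;0 0 0 0 0 0 1"

```text
t: 13.23
eef_pos: [0.5492, 0.11, 0.2869]
tool_rot: [-0.0, 0.97, 0.242, 0.006]
contact_force: [1.3, 0.1, 1.2]
gripper_width: -0.003
```

```bash
python3 chk.py c7.png; python3 - <<'E'
from h import *
a=cv2.imread('pics/s_c6.png');b=cv2.imread('pics/s_c7.png');f=lambda i:cv2.resize(i[190:280,220:310],(400,400),interpolation=cv2.INTER_CUBIC)
cv2.imwrite('pics/d7.png',np.hstack([f(a),f(b)]))
E
```

```text
rot need deg [-0.22  0.69 -0.05] pos cm [-0.22 -0.1  -8.69] at [0.5492 0.11   0.2869] F [1.31 0.06 1.21] M [ 0.04 -0.04  0.03] w -0.003
```

View pics/d7.png

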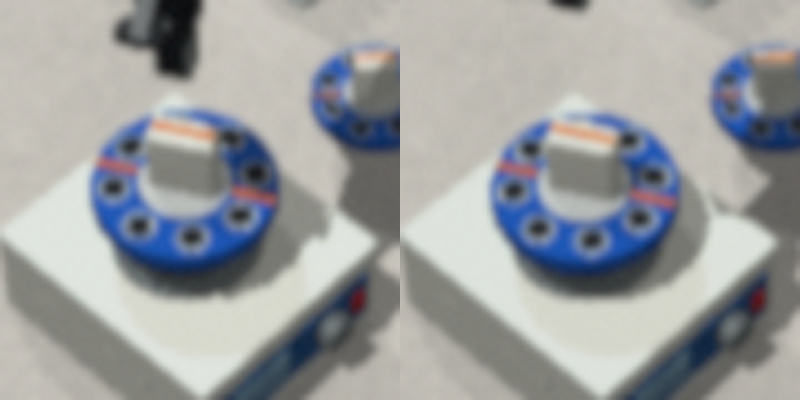

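```bash
python3 - <<'E'
from h import *
a=cv2.imread('pics/s_c6.png',0);b=cv2.imread('pics/s_c7.png',0)
def sh(x,y,w,h,A=a,B=b):
    W=np.eye(2,3,dtype=np.float32)
    r,W=cv2.findTransformECC(A[y:y+h,x:x+w],B[y:y+h,x:x+w],W,cv2.MOTION_TRANSLATION);return r,W[:,2]
print('head',sh(243,216,36,30),'mixer panel',sh(280,255,26,34))
print('expected for 4mm',proj('side',[.547,.109,.127])-proj('side',[.547,.109,.131]))
s0=cv2.imread('pics/s0.png',0);
for n,(x,y,w,h) in dict(rack=(272,145,42,48),small=(287,197,34,36),pen=(318,245,40,34),jar=(388,208,30,32),red=(395,158,42,40),reagent=(210,345,36,45)).items(): 
    try: print(n,sh(x,y,w,h,s0,b))
    except Exception as e: print(n,'err')
E
```

```text
head (0.9679257190370664, array([0.00299826, 0.70591015], dtype=float32)) mixer panel (0.9999706639711103, array([0.00615275, 0.01128983], dtype=float32))
expected for 4mm [[0.04625959 0.96030468]]
rack (0.8973811947834412, array([ 0.42013374, -0.01177304], dtype=float32))
small (0.8924612367332929, array([-0.25548914, -0.77510697], dtype=float32))
pen (0.9999558094166993, array([0.01606865, 0.00308701], dtype=float32))
jar (0.8241830946117978, array([ 0.15918085, -0.24704334], dtype=float32))
red (0.9999721450117931, array([-0.001227  ,  0.00969939], dtype=float32))
reagent (0.999979308795215, array([0.01282426, 0.00804405], dtype=float32))
```

```bash
python3 - <<'E'
from h import *
a=cv2.imread('pics/s0.png');b=cv2.imread('pics/s_c7.png');f=lambda i:cv2.resize(i[140:245,265:425],(640,300)[:2] if 0 else (600,300),interpolation=cv2.INTER_CUBIC)
cv2.imwrite('pics/d8.png',np.vstack([f(a),f(b)]))
E
```

```text
(no output)
```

View pics/d8.png

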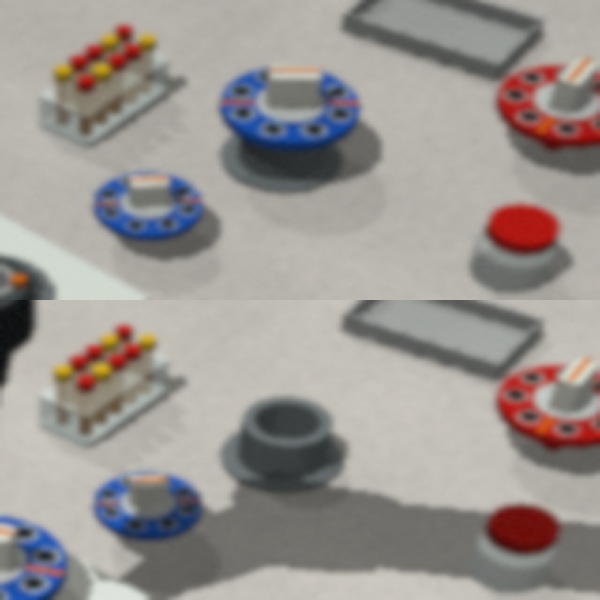

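```bash
python3 -c "
from station import *
print(get_obs()['t'],get_obs()['contact_force']);print(hand_in())"
```

```text
13.3333 [-0.68016848 -0.17819431  0.77578515]
the job is handed in; nothing more can be done
None
```

The large blue head is on the mixer's spindle, slot over the dogs, released, then pressed home with the closed fingertips. I handed the job in at about 13 s with the arm clear of it.

**What the checks showed**
- **On the dogs:** I turned the head to the dog line I measured, about 28°. It went past the height where it would have stopped on the dogs without resistance, and stopped about 4 mm short of home.
- **Fully home:** in the press the knob top went from about 180 mm to 177 mm, which is the home height. The next push did not move it any further.
- **In the pictures:** the side view shows the head 0.7 pixel lower after the press, about 3 mm. A full 4 mm would be about 0.96 pixel. It may already have been slightly past 4 mm short when I let go, so I take this as agreeing.
- **Bystanders:** the rack, jar, pen, bottle, red head and small blue head look unmoved in the side view. The automatic comparison gave small shifts (under 0.8 pixel) for the rack, jar and small blue head, with weaker matches. The arm's shadow lies over the jar and by the small head, so I put these down to shadow. I checked the dish only by eye.

**What went wrong:** the press was too strong. The wrist read 39 N and then 54 N, above the advised 25 N but under the 120 N wrist limit. Only the fingertips were in contact, and I backed off at once.

The side camera read about 3 mm off from the top camera in x, and I allowed for that when lining up.

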